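# Complete the pair of lenses in the job tray

## Robot

A 6-joint arm with a two-finger parallel gripper is mounted at the origin on the work surface. World frame = base frame: x ahead of the robot, y to its left, z up, the work surface at z = 0. Lengths are in m, angles in rad, forces in N, time in s.
With the tool pointing down it reaches from about 0.35 to 0.875 m from the base axis. Payload 15.5 kg.
Tool frame: the origin (TCP) lies on the centre line of the jaws, within the pads' length; the fingertips stand 19 mm ahead of it and the grasp point (between the pads) is the TCP (ctrl.tips_ahead is the distance from the TCP to the fingertips, in m); z points along the fingers, y is the line along which they close (so a half turn about z gives the same grasp; the last joint's range is limited). The gripper opens to 85 mm and grips with 20 to 120 N. Pads are 22 mm wide; open, the fingers measure 114 mm over their backs; the gripper's body (76 mm by 85 mm) begins 54 mm behind the grasp point. The pads swing forward as they close: fully open they stand 13 mm farther back than shut.
Start: joints at [-1.317, 0.494, 1.345, -0, 1.302, -0.096], TCP at [0.214, -0.587, 0.22] pointing down, gripper open.
Joint ranges: [-2.91, 2.91], [-0.82, 2.16], [0.22, 2.67], [-1.22, 4.37], [0.12, 2.79], [-3.08, 3.08]. Speed limits (rad/s): [1.89, 1.89, 2.57, 3.01, 3.01, 3.01].

## Interface

Orientations are given as a rotation vector (axis times angle).
In Python, from station import telemetry, vision, job_done, spot_in, tip_of, ctrl gives the robot as it stands.
- The arm moves only by the tool servo_tool, never from a script. Its argument "rows" is a list of rows, each a list of 6 numbers: the shift along the tool's x, y, z in cm, then the turn, a rotation vector about the tool's x, y, z in rad. In form: [[x, y, z, rx, ry, rz], ...]. A call has exactly 8 rows; each row is the pose to reach, as a shift and turn from the pose commanded when the call began, along the tool's axes at that moment; what a row does not reach only later rows make up. A row lasts 1/8 s, in which the tool goes at most 62.5 mm and 10.7 degrees, less where a joint would pass 70% of its speed; a pose out of reach is approached as far as the arm can. A call with a gripper value outside its range is refused whole. "grip" is the finger opening in cm, from 0 to 8.54, set as the call begins (left out, the last holds). The fingers move at their own pace and stop on an object; the grip force is fixed at half the most. Time passes only in rows, so rows that repeat a pose let the fingers close, or fill a call up. It gives the time, the measured TCP pose, the force, the opening and the grip force at its end, in the units of the state.
- telemetry.get_obs(): the state, without advancing time (a new reading comes with each control period).
- vision.get_image(name): name is "scene" or "top"; returns a dict with "pixels" (384x512x3 uint8, blue, green, red), "z_map" (384x512 float32, m along the optical axis (not along the pixel's ray), 0 where there is no reading), "mtx" (3x3 intrinsics, pixels), "world_from_camera" (4x4, takes a point from camera to world coordinates). Camera axes: x right, y down, z forward; pixel columns grow to the right and rows downward; lengths in m; the calibration is good to about 2 mm. A picture is of the moment at which its call begins.
- job_done(): hands the job in; it is judged then, once.
Trained networks look in a picture, given as the dict that the camera call returned (one of the last four; its "shot" number tells which), for a name from the list of things; names that differ only in an ending like _2 or _b are one class to them, and where a whole thing is asked for, a point or a joint stands for the part that bears it (a point fixed in the world has none). Each returns a list of dicts, best first, with "p" (0 to 1); they miss things now and then, are a little off and sometimes report something else, mostly with a low value. They report only what shows in the picture. A call takes as long as a camera call. They do not tell look-alikes from the thing itself.
- spot_in(picture, name): "position" ([column, row] as shares, 0 to 1, of the picture: columns of its width, rows of its height, amid what is visible of it).
- tip_of(picture, name): "position" ([column, row] as shares, 0 to 1, of the picture: columns of its width, rows of its height: a listed point, or the origin of a listed thing).
The state is a dict: "t": time; "q": joint angles; "joint_velocities": joint speeds; "effort": joint torques, N m; "eef_pos": TCP position; "ee_rot": TCP orientation; "wrist_force": force on the tool from outside, world axes, zero at the start; "wrist_torque": the same for the moment, N m; "gripper_width": finger opening in m; "finger_force": force on a finger pad.
Only numpy, scipy, OpenCV 4.12 (cv2) and the standard library are available. Lean on these libraries where they do the work, as an engineer would, in place of code of your own. Each camera call takes 0.05 s, during which the arm holds its last target. There are 200 camera calls.

## Task

The job tray (the open red tray with two lens seats side by side) already has one lens of a pair on one of its two rests. From the three lenses on the white sorting board pick the one with the same diameter as the lens in the tray and lay it flat and well centred on the tray's empty rest, same side up. Hold it by its edge only, never by its faces, and set it down gently rather than dropping it; leave the other lenses and everything else where they are.

Things in the scene. Friction and masses are not known exactly. Their poses are not given: they have to be found in the camera images.
- tray: red open job tray, fixed, 208 (x) by 263 mm (y), walls 4 mm thick and 22 mm high above the table, floor 4 mm thick. Two lens compartments side by side in y (each 130 by 126 mm inside, same-height wall between) and behind them (+x) one for spectacles. Origin on the table midway between its rests; x to the back, y left, z up. Stands left or right of the robot's centre line, yaw within 0.3 rad.
- seat_left (a point): centre of the top of the tray's left rest (65 mm to +y of the tray's origin): a fixed black rubber pedestal 32 mm across (foot 40 mm), 14 mm high on the tray floor, top 18 mm above the table; a lens overhangs it all round. At the start one of the tray's two rests carries a lens and the other is bare, at random.
- seat_right (a point): centre of the top of the tray's right rest (65 mm to -y of the tray's origin): a fixed black rubber pedestal 32 mm across (foot 40 mm), 14 mm high on the tray floor, top 18 mm above the table; a lens overhangs it all round. At the start one of the tray's two rests carries a lens and the other is bare, at random.
- board: white sorting board, fixed, plate 4 mm thick, 165 (x) by 290 mm (y), with three rests as in the tray (tops 18 mm above the table) at y = +95, 0, -95 mm, x = 0, each with a lens. A ridge, top 10 mm above the table, runs along y at x = +100 mm. Origin on the table under the middle rest; x to the back, y left. Stands on the other side from the tray.
- large_1: large lens (one of two alike): clear round glass disc lying flat, 64 mm across its white edge, 34 g nominal. Edge upright, from 1 to 7 mm above the underside; the faces (within 28 mm of the axis) stand 1 mm below and 2 mm above it, 9 mm thick in all. Origin: centre of underside, z up. Starts on one of the rests, on board or in tray, at random.
- large_2: large lens (one of two alike): clear round glass disc lying flat, 64 mm across its white edge, 34 g nominal. Edge upright, from 1 to 7 mm above the underside; the faces (within 28 mm of the axis) stand 1 mm below and 2 mm above it, 9 mm thick in all. Origin: centre of underside, z up. Starts on one of the rests, on board or in tray, at random.
- small_1: small lens (one of two alike): clear round glass disc lying flat, 48 mm across its white edge, 20 g nominal. Edge upright, from 1 to 7 mm above the underside; the faces (within 20 mm of the axis) stand 1 mm below and 2 mm above it, 9 mm thick in all. Origin: centre of underside, z up. Starts on one of the rests, on board or in tray, at random.
- small_2: small lens (one of two alike): clear round glass disc lying flat, 48 mm across its white edge, 20 g nominal. Edge upright, from 1 to 7 mm above the underside; the faces (within 20 mm of the axis) stand 1 mm below and 2 mm above it, 9 mm thick in all. Origin: centre of underside, z up. Starts on one of the rests, on board or in tray, at random.
- dropper: bystander: small white bottle with black cap, 30 mm across, 75 mm high, loose, standing upright between tray and board. Origin: centre of its underside.
- pen: bystander: black marker pen 118 mm long (along its y), 10 mm thick, lying loose on the board between the rests and the ridge. Origin: middle of its underside.
- specs_tray: bystander: folded black spectacles, 124 mm long (y), 22 mm deep, 34 mm high, loose in the tray's back compartment. Origin: underside, at the front rims.
- specs_table: bystander: folded copper-coloured spectacles of the same size, loose on the table behind the tray or board. Origin: underside, at the front rims.
- driver: bystander: small screwdriver, 130 mm long, lying loose on the table behind the tray and board. Origin: underside.
There are look-alikes about, which are no part of the job. What is shaped like the large_1 but purple is not meant. What is shaped like the small_1 but orange is not meant.

How it is judged:
At the end, for the whole second after the job is handed in: The matching lens lies on the tray's other rest, centre within 10 mm of the rest's centre, level within 0.1 rad, same side up. The lens already in the tray and the other two lie at rest on their rests, each moved less than 10 mm ((((horizontal distance between large_1 and seat_left below 0.014 m or horizontal distance between large_1 and seat_right below 0.014 m) and distance of each of large_1, small_1, small_2 from where it was at the start of the episode below 0.01 m and (horizontal distance between large_2 and seat_left below 0.01 m or horizontal distance between large_2 and seat_right below 0.01 m) and distance of large_2 from where it was at the start of the episode above 0.1 m) or ((horizontal distance between large_2 and seat_left below 0.014 m or horizontal distance between large_2 and seat_right below 0.014 m) and distance of each of large_2, small_1, small_2 from where it was at the start of the episode below 0.01 m and (horizontal distance between large_1 and seat_left below 0.01 m or horizontal distance between large_1 and seat_right below 0.01 m) and distance of large_1 from where it was at the start of the episode above 0.1 m) or ((horizontal distance between small_1 and seat_left below 0.014 m or horizontal distance between small_1 and seat_right below 0.014 m) and distance of each of small_1, large_1, large_2 from where it was at the start of the episode below 0.01 m and (horizontal distance between small_2 and seat_left below 0.01 m or horizontal distance between small_2 and seat_right below 0.01 m) and distance of small_2 from where it was at the start of the episode above 0.1 m) or ((horizontal distance between small_2 and seat_left below 0.014 m or horizontal distance between small_2 and seat_right below 0.014 m) and distance of each of small_2, large_1, large_2 from where it was at the start of the episode below 0.01 m and (horizontal distance between small_1 and seat_left below 0.01 m or horizontal distance between small_1 and seat_right below 0.01 m) and distance of small_1 from where it was at the start of the episode above 0.1 m)) and height (world z) of large_1 between 0.0145 and 0.0215 m and angle between each of large_1, large_2, small_1, small_2's own z axis and vertical below 0.1 rad and linear speed of each of large_1, large_2, small_1, small_2 below 0.02 m/s and height (world z) of large_2 between 0.0145 and 0.0215 m and height (world z) of small_1 between 0.0145 and 0.0215 m and height (world z) of small_2 between 0.0145 and 0.0215 m); the robot touches nothing.
It fails at once if the robot touches the face of a lens (more than 0.5 N) (contact force between any of large_1_c1, large_2_c1, small_1_c1, small_2_c1 and the arm above 0.5 N or contact force between any of large_1_c1, large_2_c1, small_1_c1, small_2_c1 and the fingers above 0.5 N).
It fails at once if a lens is dropped: it touches nothing while more than 15 mm above the height of the rests ((height (world z) of large_1 above 0.033 m and contact force between large_1 and anything else below 0.001 N) or (height (world z) of large_2 above 0.033 m and contact force between large_2 and anything else below 0.001 N) or (height (world z) of small_1 above 0.033 m and contact force between small_1 and anything else below 0.001 N) or (height (world z) of small_2 above 0.033 m and contact force between small_2 and anything else below 0.001 N)).
It fails at once if a bystander (bottle, pen, spectacles, screwdriver) is moved by more than 25 mm (distance of any of dropper, pen, specs_tray, specs_table, driver from where it was at the start of the episode above 0.025 m).
It also fails if it takes over 35 s, if anything falls off the work surface, if the arm or the gripper's body presses on something with over 40 N, if the wrist force passes 120 N, or if a joint passes its speed limit or range.

## Working session

There is one attempt and no reset: what is moved stays moved. The work goes in short steps, Python scripts to look and compute and a tool call to move; the robot and the scene stay as the last step left them, time stands still between calls to the robot, and variables do not carry over. Pictures are saved under pics/ and viewed, at most 10 in all, crops included, and the job is handed in when it is done.

Besides the shell and the picture viewer there is one more tool, called after "Request:" in YAML: its name, and indented under it one key for each argument. servo_tool: Moves the arm, as the interface text tells. Its arguments: {"type":"object","properties":{"rows":{"type":"array","items":{"type":"array","items":{"type":"number"}}},"grip":{"type":"number"}},"required":["rows"]}

```bash
mkdir -p pics
cat > h.py <<'E'
import numpy as np, cv2
from station import telemetry, vision, job_done, spot_in, tip_of, ctrl
def w(im,u,v,z=None,plane=None):
    K=im["mtx"];T=np.array(im["world_from_camera"])
    d=np.array([(u-K[0][2])/K[0][0],(v-K[1][2])/K[1][1],1.])
    if plane is not None:
        r=T[:3,:3]@d; z=(plane-T[2,3])/r[2]
    elif z is None: z=im["z_map"][int(v),int(u)]
    return T[:3,:3]@(d*z)+T[:3,3]
E
python3 - <<'E'
from h import *
for n in ("top","scene"):
    im=vision.get_image(n); cv2.imwrite(f"pics/{n}1.png",im["pixels"])
    print(n,np.round(im["world_from_camera"],3).tolist(),np.round(im["mtx"],1).tolist())
    for name in ["large_1","small_1","seat_left","seat_right","tray","board","dropper","pen"]:
        for r in tip_of(im,name)[:5]:
            u,v=r["position"][0]*512,r["position"][1]*384
            print(name,round(r["p"],2),round(u),round(v),np.round(w(im,u,v,plane=.018),3))
print(telemetry.get_obs())
E
```

```text
top [[0.014, -0.998, 0.066, 0.517], [-1.0, -0.014, 0.003, 0.006], [-0.002, -0.066, -0.998, 1.002], [0.0, 0.0, 0.0, 1.0]] [[354.8, 0.0, 254.7], [0.0, 354.8, 193.5], [0.0, 0.0, 1.0]]
large_1 0.89 206 203 [0.554 0.144 0.018]
large_1 0.66 317 272 [ 0.37  -0.165  0.018]
large_1 0.58 302 213 [ 0.531 -0.123  0.018]
small_1 0.66 333 215 [ 0.525 -0.209  0.018]
small_1 0.55 370 267 [ 0.385 -0.311  0.018]
seat_left 0.96 162 212 [0.526 0.264 0.018]
seat_right 0.95 206 200 [0.561 0.145 0.018]
tray 0.93 187 207 [0.542 0.195 0.018]
tray 0.57 206 203 [0.554 0.144 0.018]
board 0.76 330 216 [ 0.522 -0.2    0.018]
dropper 0.61 262 207 [ 0.545 -0.013  0.018]
pen 0.65 340 193 [ 0.587 -0.227  0.018]
scene [[0.023, 0.589, -0.808, 1.314], [1.0, -0.021, 0.013, -0.006], [-0.009, -0.808, -0.589, 0.574], [0.0, 0.0, 0.0, 1.0]] [[348.3, 0.0, 257.7], [0.0, 348.3, 190.2], [0.0, 0.0, 1.0]]
large_1 0.82 215 185 [ 0.525 -0.11   0.018]
large_1 0.63 307 191 [0.559 0.139 0.018]
large_1 0.55 196 164 [ 0.41  -0.176  0.018]
small_1 0.72 146 181 [ 0.496 -0.308  0.018]
small_1 0.55 155 164 [ 0.403 -0.302  0.018]
small_1 0.45 
[... 387 characters left out ...]
0.14  0.018]
{'t': 0.9, 'q': array([-1.31651469e+00,  4.93603312e-01,  1.34552133e+00, -2.62348683e-05,
        1.30250232e+00, -9.55044546e-02]), 'joint_velocities': array([-0.00102176,  0.00054926, -0.00061349,  0.00107629, -0.00189931,
       -0.00113291]), 'effort': array([ 5.08222336e-03, -8.81998014e+01, -3.84260452e+01,  2.63425263e-04,
        6.58417757e-04,  3.42050100e-06]), 'eef_pos': array([ 0.21417448, -0.58714444,  0.21986767]), 'ee_rot': array([-3.09363454e+00, -5.46651124e-01,  4.38830880e-05]), 'wrist_force': array([-0.19855648,  0.58607957, -0.09519863]), 'wrist_torque': array([0.01551096, 0.0158987 , 0.02491012]), 'finger_force': 0.0, 'gripper_width': 0.08517603526890974}
```

Run:
```python
import cv2
a=cv2.imread("pics/top1.png")[130:300,120:420]
cv2.imwrite("pics/top1c.png",cv2.resize(a,None,fx=2.66,fy=2.66,interpolation=cv2.INTER_CUBIC))
```

```text
(no output)
```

View pics/top1c.png

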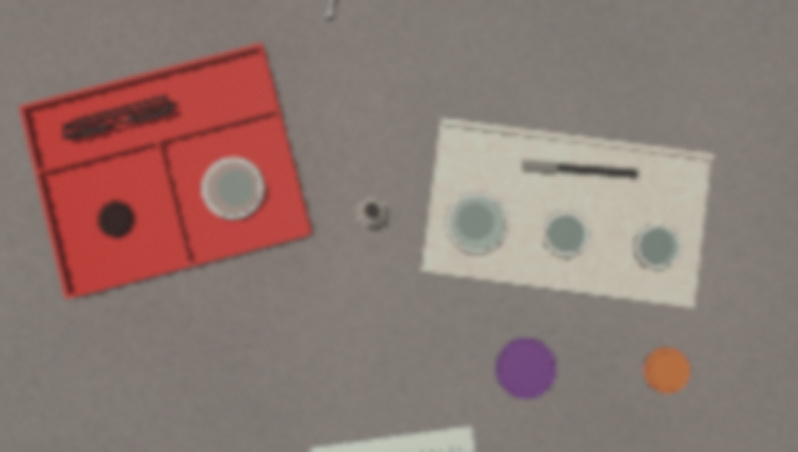

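View pics/scene1.png

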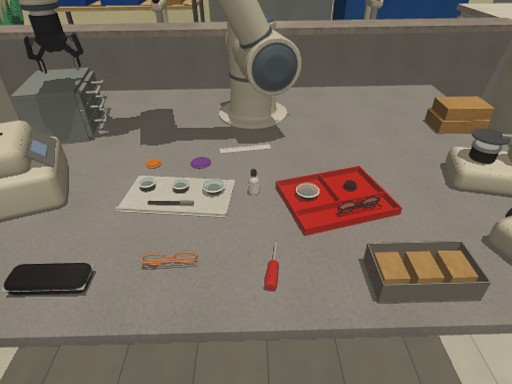

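The tray holds a large lens on its right rest at crop (233,188), and the bare rest is on the left at (116,219). The matching large lens is the leftmost on the board at (477,222), with the pen near (580,170) and the bottle at (373,212). In the scene view the gripper is at the upper left, around (45,65).

```bash
cat > m.py <<'E'
from h import *
im=vision.get_image("top"); p=im["pixels"].astype(int); b,g,r=p[...,0],p[...,1],p[...,2]
def blob(m,u0,v0,R,z,n):
    M=np.zeros(m.shape,np.uint8); y,x=np.ogrid[:384,:512]; M[(m)&((x-u0)**2+(y-v0)**2<R*R)]=1
    c,l,s,ce=cv2.connectedComponentsWithStats(M); i=1+np.argmax(s[1:,4])
    print(n,s[i].tolist(),ce[i].round(1),w(im,*ce[i],plane=z).round(4), "diam_mm",round(2*(s[i,4]/np.pi)**.5*0.98/354.8*1000,1))
blob(r<90,163,212,14,.018,"seat")
blob(g-r>-25,207,200,18,.025,"traylens")
for u,v in((299,213),(332,218),(367,222)): blob(g-r>5,u,v,15,.026,"board")
print([x for x in dir(ctrl) if x[0]!='_'],ctrl.tips_ahead)
o=telemetry.get_obs()
from scipy.spatial.transform import Rotation as Ro
print(Ro.from_rotvec(o["ee_rot"]).as_matrix().round(3))
E
python3 m.py
python3 - <<'E'
from h import *
im=vision.get_image("scene");z=im["z_map"]
P=np.array([w(im,u,v) for v in range(0,110) for u in range(0,120) if z[v,u]>0])
k=P[np.hypot(P[:,0]-.214,P[:,1]+.587)<.09]
for lo in np.arange(.18,.3,.005):
    s=k[(k[:,2]>lo)&(k[:,2]<lo+.005)]; print(round(lo,3),len(s),s.mean(0).round(3) if len(s) else "")
E
```

```text
seat [158, 206, 12, 13, 124] [163.4 212.1] [0.5271 0.2604 0.018 ] diam_mm 34.7
traylens [196, 190, 23, 22, 385] [207.4 200.4] [0.5609 0.1385 0.025 ] diam_mm 61.2
board [290, 204, 19, 20, 289] [299.2 213.2] [ 0.5292 -0.1147  0.026 ] diam_mm 53.0
board [327, 211, 14, 14, 145] [332.8 217.7] [ 0.5184 -0.207   0.026 ] diam_mm 37.5
board [361, 216, 14, 14, 145] [367.6 222.3] [ 0.507  -0.3022  0.026 ] diam_mm 37.5
['Unreachable', 'tips_ahead'] 0.019
[[ 0.939  0.343  0.   ]
 [ 0.343 -0.939  0.   ]
 [ 0.    -0.    -1.   ]]
0.18 10 [ 0.188 -0.618  0.18 ]
0.185 0 
0.19 0 
0.195 0 
0.2 0 
0.205 0 
0.21 0 
0.215 0 
0.22 0 
0.225 0 
0.23 0 
0.235 0 
0.24 1 [ 0.232 -0.629  0.243]
0.245 9 [ 0.228 -0.6    0.247]
0.25 20 [ 0.227 -0.595  0.253]
0.255 18 [ 0.223 -0.586  0.258]
0.26 22 [ 0.223 -0.59   0.263]
0.265 19 [ 0.223 -0.588  0.268]
0.27 19 [ 0.223 -0.588  0.272]
0.275 22 [ 0.225 -0.594  0.277]
0.28 20 [ 0.224 -0.591  0.282]
0.285 31 [ 0.225 -0.588  0.288]
0.29 43 [ 0.226 -0.588  0.292]
0.295 60 [ 0.223 -0.587  0.297]
```

Request:
servo_tool:
  rows:
    - [4,-3,1,0,0,0]
    - [9,-6.6,2,0,0,0]
    - [14,-10.2,3,0,0,0]
    - [19,-13.9,4,0,0,0]
    - [24,-17.6,5,0,0,0]
    - [28,-20.5,6,0,0,0]
    - [32,-23.4,7,0,0,0]
    - [35,-25.6,8,0,0,0]
  grip: 8.54

```text
t: 2.0
eef_pos: [0.4563, -0.225, 0.1397]
ee_rot: [3.093, 0.548, 0.001]
wrist_force: [0.4, -0.0, 0.0]
gripper_width: 0.0854
finger_force: 0.0
```

```bash
cat > go.py <<'E'
import sys
from h import *
from scipy.spatial.transform import Rotation as Ro
o=telemetry.get_obs(); R=Ro.from_rotvec(o["ee_rot"]).as_matrix()
t=np.array([float(a) for a in sys.argv[1:4]])
print("t",o["t"],o["eef_pos"].round(4),R[:,1].round(3),R[:,2].round(3),"shift cm",(100*R.T@(t-o["eef_pos"])).round(2),"w",o["gripper_width"],o["finger_force"],o["wrist_force"].round(1))
E
python3 go.py .529 -.115 .12
```

```text
t 2.0 [ 0.4563 -0.225   0.1397] [ 0.344 -0.939  0.   ] [ 0. -0. -1.] shift cm [10.61 -7.84  1.97] w 0.08536786622224708 0.0 [ 0.4 -0.   0. ]
```

Request:
servo_tool:
  rows:
    - [3,-2.2,1,0,0,0]
    - [6,-4.4,2,0,0,0]
    - [8,-6,3,0,0,0]
    - [9.5,-7,4,0,0,0]
    - [10.3,-7.6,4.8,0,0,0]
    - [10.6,-7.84,5,0,0,0]
    - [10.6,-7.84,5,0,0,0]
    - [10.6,-7.84,5,0,0,0]

```text
t: 3.0
eef_pos: [0.5279, -0.1173, 0.0902]
ee_rot: [3.094, 0.546, 0.0]
wrist_force: [0.1, -0.0, 0.1]
gripper_width: 0.0855
finger_force: 0.0
```

```bash
python3 go.py .529 -.115 .03
python3 - <<'E'
from h import *
im=vision.get_image("scene");z=im["z_map"]
cv2.imwrite("pics/s2.png",cv2.resize(im["pixels"][90:220,120:290],None,fx=4,fy=4,interpolation=cv2.INTER_CUBIC))
T=np.array(im["world_from_camera"])
P=np.array([[u,v,*w(im,u,v)] for v in range(90,215) for u in range(150,260) if z[v,u]>0])
k=P[(np.abs(P[:,2]-.529)<.06)&(np.abs(P[:,3]+.115)<.07)&(P[:,4]>.035)]
for lo in np.arange(.04,.16,.004):
    s=k[(k[:,4]>lo)&(k[:,4]<lo+.004)]
    if len(s):print(round(lo,3),len(s),s.min(0).round(3),s.max(0).round(3))
E
```

```text
t 3.0 [ 0.5279 -0.1173  0.0902] [ 0.342 -0.94   0.   ] [ 0. -0. -1.] shift cm [ 0.18 -0.18  6.02] w 0.08549232806351682 0.0 [ 0.1 -0.   0.1]
0.112 4 [ 1.91e+02  1.52e+02  5.07e-01 -1.62e-01  1.13e-01] [ 2.26e+02  1.61e+02  5.53e-01 -7.50e-02  1.15e-01]
0.116 11 [ 1.89e+02  1.50e+02  5.09e-01 -1.67e-01  1.17e-01] [ 2.28e+02  1.60e+02  5.56e-01 -7.00e-02  1.20e-01]
0.12 11 [ 1.89e+02  1.51e+02  5.15e-01 -1.66e-01  1.20e-01] [ 2.29e+02  1.59e+02  5.54e-01 -6.70e-02  1.24e-01]
0.124 18 [ 1.88e+02  1.46e+02  5.02e-01 -1.68e-01  1.25e-01] [ 2.30e+02  1.58e+02  5.56e-01 -6.40e-02  1.28e-01]
0.128 18 [ 1.87e+02  1.45e+02  5.03e-01 -1.70e-01  1.28e-01] [ 2.28e+02  1.57e+02  5.57e-01 -6.90e-02  1.32e-01]
0.132 21 [ 1.86e+02  1.44e+02  5.05e-01 -1.74e-01  1.32e-01] [ 2.29e+02  1.55e+02  5.56e-01 -6.60e-02  1.36e-01]
0.136 14 [ 1.86e+02  1.43e+02  5.05e-01 -1.73e-01  1.36e-01] [ 2.29e+02  1.53e+02  5.53e-01 -6.60e-02  1.40e-01]
0.14 20 [ 1.86e+02  1.42e+02  5.04e-01 -1.72e-01  1.40e-01] [ 2.29e+02  1.53e+02  5.57e-01 -6.60e-02  1.44e-01]
0.144 21 [ 1.86e+02  1.41e+02  5.09e-01 -1.70e-01  1.44e-01] [ 2.29e+02  1.51e+02  5.55e-01 -6.50e-02  1.48e-01]
0.148 20 [ 1.86e+02  1.40e+02  5.07e-01 -1.70e-01  1.48e-01] [ 2.29e+02  1.49e+02  5.55e-01 -6.50e-02  1.52e-01]
0.152 8 [ 1.86e+02  1.39e+02  5.09e-01 -1.69e-01  1.53e-01] [ 2.28e+02  1.48e+02  5.57e-01 -6.70e-02  1.56e-01]
0.156 23 [ 1.83e+02  1.37e+02  5.11e-01 -1.76e-01  1.56e-01] [ 2.32e+02  1.48e+02  5.60e-01 -5.70e-02  1.60e-01]
```

View pics/s2.png

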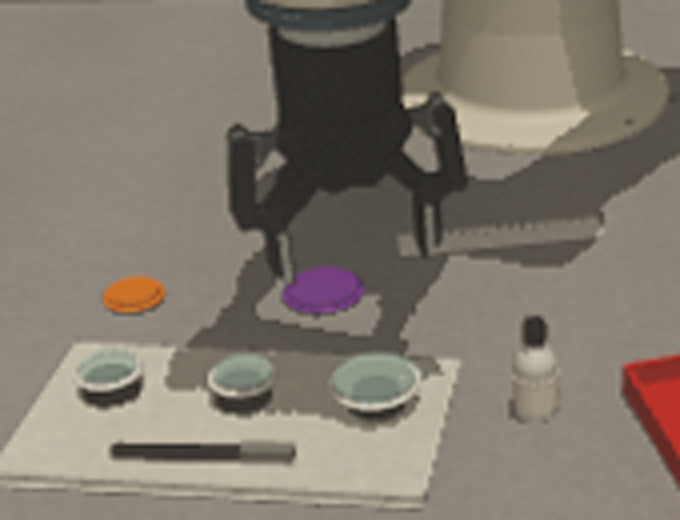

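The gripper hangs over the board with its fingertips at about crop (288,287) and (425,255). The large lens is at (375,382) and the bottle is clear to the right. I'll check where the fingertips really are.

Run:
```python
from h import *
o=telemetry.get_obs(); e=o["eef_pos"]
for n in("scene","top"):
    im=vision.get_image(n);T=np.linalg.inv(np.array(im["world_from_camera"]));K=np.array(im["mtx"])
    for s in(1,-1):
        for dz in(-.019,-.006,0,.02):
            p=e+np.array([s*.343*.046,-s*.939*.046,dz]); c=K@(T[:3,:3]@p+T[:3,3]); print(n,s,dz,(c[:2]/c[2]).round(1),c[2].round(3))
    if n=="top":
        cv2.imwrite("pics/t2.png",cv2.resize(im["pixels"][150:270,230:390],None,fx=5,fy=5,interpolation=cv2.INTER_CUBIC))
    else: print(im["z_map"][146:166:2,220:234].round(3)); print(im["z_map"][150:170:2,184:198].round(3))
```

```text
scene 1 -0.019 [194.1 173.4] 0.916
scene 1 -0.006 [193.5 169.2] 0.909
scene 1 0 [193.2 167.3] 0.905
scene 1 0.02 [192.3 160.7] 0.893
scene -1 -0.019 [227.5 166.3] 0.943
scene -1 -0.006 [227.2 162.2] 0.935
scene -1 0 [227.1 160.3] 0.932
scene -1 0.02 [226.6 153.8] 0.92
[[1.184 1.185 1.185 0.916 0.903 0.895 0.896 0.895 0.9   0.901 1.184 1.182
  1.185 1.184]
 [1.178 1.173 1.168 1.173 0.908 0.899 0.899 0.896 0.905 0.907 0.906 1.166
  1.165 1.163]
 [1.153 1.151 1.159 1.158 0.915 0.904 0.901 0.903 0.906 0.906 1.157 1.156
  1.157 1.154]
 [1.146 1.145 1.142 1.141 1.144 0.91  0.9   0.906 0.905 1.145 1.148 1.144
  1.152 1.147]
 [1.138 1.139 1.135 1.142 1.139 1.14  0.907 1.145 1.14  1.139 1.141 1.139
  1.137 1.133]
 [1.127 1.13  1.13  1.127 1.129 1.13  1.131 1.133 1.127 1.13  1.125 1.127
  1.13  1.129]
 [1.117 1.118 1.119 1.119 1.114 1.12  1.12  1.121 1.119 1.118 1.12  1.116
  1.115 1.118]
 [1.108 1.11  1.109 1.108 1.109 1.107 1.112 1.108 1.107 1.107 1.108 1.108
  1.111 1.109]
 [1.099 1.095 1.099 1.101 1.097 1.099 1.099 1.102 1.1   1.096 1.099 1.098
  1.103 1.099]
 [1.086 1.089 1.087 1.093 1.08
[... 501 characters left out ...]
]
 [1.11  1.111 1.109 1.114 1.114 1.113 1.113 0.879 0.879 0.879 1.094 1.092
  1.093 1.096]
 [1.099 1.097 1.102 1.099 1.1   1.1   1.102 1.086 1.084 1.082 1.083 1.084
  1.086 1.085]
 [1.097 1.091 1.093 1.09  1.087 1.089 1.083 1.078 1.075 1.075 1.077 1.074
  1.076 1.075]
 [1.083 1.082 1.08  1.082 1.083 1.082 1.083 1.083 1.073 1.071 1.069 1.071
  1.065 1.069]
 [1.072 1.077 1.075 1.071 1.071 1.075 1.07  1.068 1.074 1.07  1.077 1.071
  1.069 1.067]]
top 1 -0.019 [318.8 207.8] 0.93
top 1 -0.006 [319.7 207.6] 0.917
top 1 0 [320.2 207.6] 0.911
top 1 0.02 [321.6 207.4] 0.891
top -1 -0.019 [285.8 219.4] 0.928
top -1 -0.006 [286.2 219.4] 0.915
top -1 0 [286.4 219.4] 0.909
top -1 0.02 [287.1 219.5] 0.889
```

View pics/t2.png

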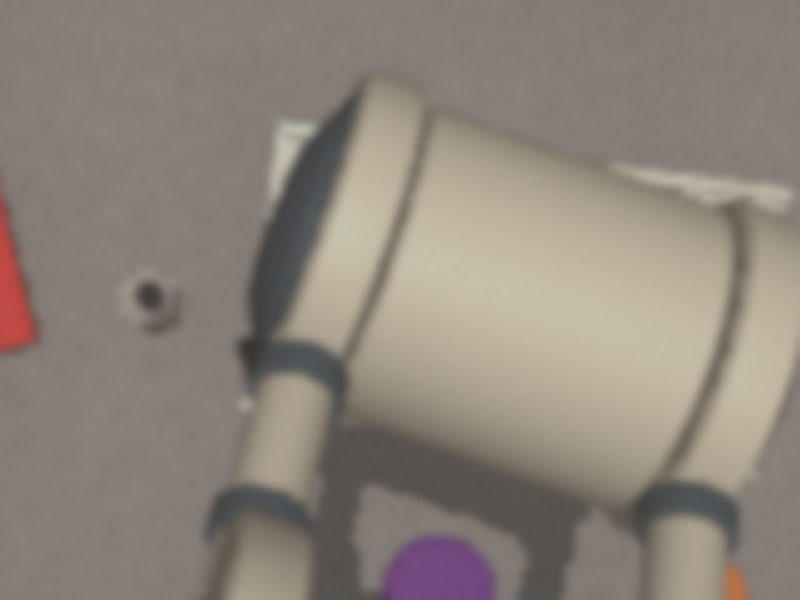

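The tips appear about 20 mm behind the TCP when open. I'll check the camera heights against known surfaces.

Run:
```python
from h import *
im=vision.get_image("scene")
for n,u,v in[("table",250,225),("table",130,150),("board",140,200),("board",210,205),("bottle",254,188),("cap",253,172),("body",200,130),("body",205,134),("lens front rim",214,192),("lens",213,187)]: print(n,w(im,u,v).round(3))
e=telemetry.get_obs()["eef_pos"];print(e)
```

```text
table [ 0.67  -0.016 -0.002]
table [ 0.283 -0.416 -0.001]
board [ 0.564 -0.311  0.003]
board [ 0.595 -0.12   0.004]
bottle [ 0.555 -0.004  0.028]
cap [ 0.548 -0.005  0.074]
body [ 0.554 -0.13   0.201]
body [ 0.54  -0.121  0.183]
lens front rim [ 0.56  -0.111  0.021]
lens [ 0.545 -0.114  0.027]
[ 0.52795727 -0.11702257  0.09009026]
```

Request:
servo_tool:
  rows:
    - [0.1,-0.1,1,0,0,0]
    - [0.2,-0.2,2,0,0,0]
    - [0.2,-0.2,3,0,0,0]
    - [0.2,-0.25,3.6,0,0,0]
    - [0.2,-0.25,4.1,0,0,0]
    - [0.2,-0.25,4.5,0,0,0]
    - [0.2,-0.25,4.5,0,0,0]
    - [0.2,-0.25,4.5,0,0,0]

```text
t: 4.2
eef_pos: [0.5291, -0.1137, 0.0451]
ee_rot: [3.094, 0.547, 0.0]
wrist_force: [-0.0, 0.2, -0.6]
gripper_width: 0.0858
finger_force: 0.0
```

```bash
cat > look.py <<'E'
import sys
from h import *
im=vision.get_image("scene");u0,v0=int(sys.argv[2]),int(sys.argv[3])
cv2.imwrite(f"pics/{sys.argv[1]}.png",cv2.resize(im["pixels"][v0:v0+70,u0:u0+100],None,fx=7,fy=7,interpolation=cv2.INTER_CUBIC))
E
python3 go.py .529 -.114 .03; python3 look.py s3 160 135
```

```text
t 4.2 [ 0.5291 -0.1137  0.0451] [ 0.343 -0.939  0.   ] [ 0. -0. -1.] shift cm [-0.02  0.02  1.51] w 0.08576763047310731 0.0 [-0.   0.2 -0.6]
```

View pics/s3.png

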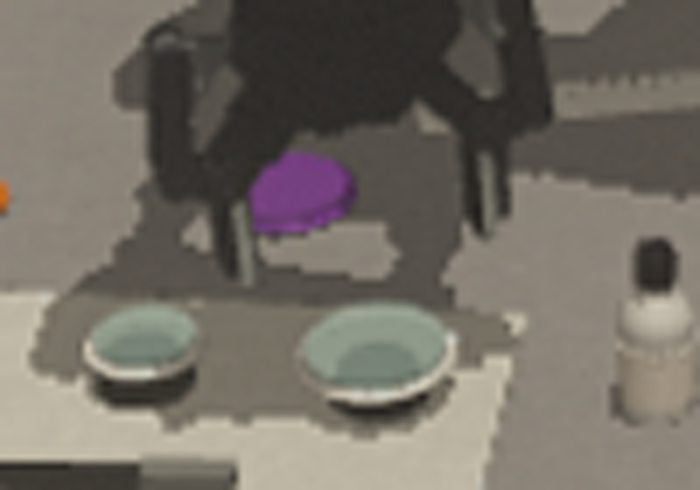

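Request:
servo_tool:
  rows:
    - [0,0,0.4,0,0,0]
    - [0,0,0.8,0,0,0]
    - [0,0,1.1,0,0,0]
    - [0,0,1.3,0,0,0]
    - [0,0,1.5,0,0,0]
    - [0,0,1.5,0,0,0]
    - [0,0,1.5,0,0,0]
    - [0,0,1.5,0,0,0]

```text
t: 5.25
eef_pos: [0.5291, -0.1137, 0.03]
ee_rot: [3.094, 0.547, 0.0]
wrist_force: [0.2, 0.2, 0.0]
gripper_width: 0.0854
finger_force: 0.0
```

```bash
cat > tips.py <<'E'
from h import *
o=telemetry.get_obs();e=o["eef_pos"];im=vision.get_image("scene");z=im["z_map"];p=im["pixels"]
P=np.array([[u,v,*w(im,u,v),p[v,u].max()] for v in range(90,230) for u in range(150,400) if z[v,u]>0])
for s in(1,-1):
    c=e[:2]+s*np.array([.343,-.939])*.5*(o["gripper_width"]+.01)
    k=P[(np.hypot(P[:,2]-c[0],P[:,3]-c[1])<.016)&(P[:,4]>.008)]
    k=k[np.argsort(k[:,4])][:6]; print(k.round(3).tolist())
print(e.round(4),o["wrist_force"].round(1),o["gripper_width"],o["finger_force"])
E
python3 tips.py; python3 look.py s4 160 135
```

```text
[[202.0, 188.0, 0.543, -0.145, 0.023, 119.0], [202.0, 187.0, 0.539, -0.145, 0.023, 127.0], [194.0, 179.0, 0.546, -0.162, 0.055, 90.0], [197.0, 180.0, 0.553, -0.153, 0.056, 87.0], [195.0, 180.0, 0.555, -0.158, 0.057, 111.0], [196.0, 180.0, 0.555, -0.156, 0.058, 111.0]]
[[230.0, 173.0, 0.522, -0.068, 0.056, 110.0], [228.0, 173.0, 0.522, -0.073, 0.056, 106.0], [227.0, 171.0, 0.512, -0.076, 0.056, 90.0], [229.0, 173.0, 0.527, -0.07, 0.059, 95.0], [230.0, 172.0, 0.522, -0.068, 0.059, 109.0], [227.0, 170.0, 0.513, -0.076, 0.06, 65.0]]
[ 0.5291 -0.1137  0.03  ] [0.2 0.2 0. ] 0.08539946889207504 0.0
```

View pics/s4.png

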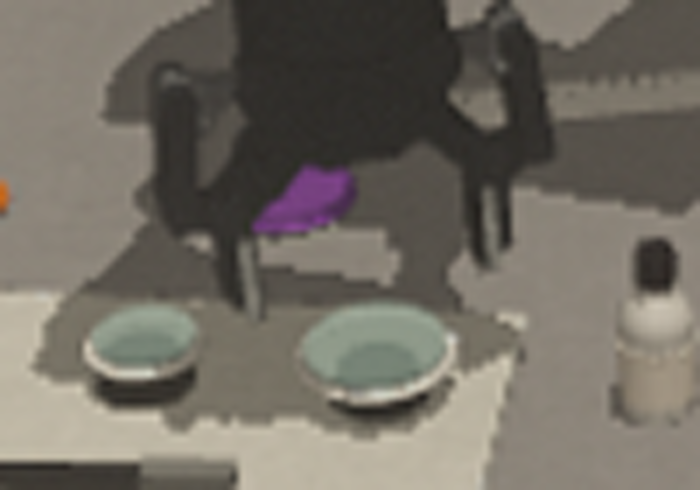

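The visible tips are at about crop (255,315) and (490,265), roughly 52 mm high, so they are still well above the lens rim. There is no contact force. I'll keep descending in steps.

Request:
servo_tool:
  rows:
    - [0,0,0.2,0,0,0]
    - [0,0,0.4,0,0,0]
    - [0,0,0.6,0,0,0]
    - [0,0,0.8,0,0,0]
    - [0,0,1.0,0,0,0]
    - [0,0,1.2,0,0,0]
    - [0,0,1.2,0,0,0]
    - [0,0,1.2,0,0,0]

```text
t: 6.35
eef_pos: [0.529, -0.1137, 0.0179]
ee_rot: [3.094, 0.547, 0.0]
wrist_force: [0.6, -0.7, 0.8]
gripper_width: 0.0856
finger_force: 0.0
```

```bash
python3 tips.py
```

```text
[[202.0, 188.0, 0.542, -0.145, 0.022, 120.0], [202.0, 187.0, 0.541, -0.145, 0.025, 128.0], [196.0, 184.0, 0.556, -0.157, 0.045, 112.0], [197.0, 184.0, 0.557, -0.154, 0.046, 100.0], [195.0, 183.0, 0.553, -0.16, 0.047, 98.0], [197.0, 183.0, 0.555, -0.154, 0.048, 102.0]]
[[227.0, 175.0, 0.512, -0.077, 0.043, 120.0], [229.0, 177.0, 0.524, -0.071, 0.045, 100.0], [230.0, 177.0, 0.525, -0.068, 0.045, 117.0], [228.0, 176.0, 0.521, -0.074, 0.046, 87.0], [227.0, 174.0, 0.512, -0.077, 0.046, 89.0], [231.0, 176.0, 0.522, -0.066, 0.046, 125.0]]
[ 0.529  -0.1137  0.0179] [ 0.6 -0.7  0.8] 0.08555362349817884 0.0
```

Request:
servo_tool:
  rows:
    - [0,0,0.1,0,0,0]
    - [0,0,0.2,0,0,0]
    - [0,0,0.35,0,0,0]
    - [0,0,0.5,0,0,0]
    - [0,0,0.65,0,0,0]
    - [0,0,0.8,0,0,0]
    - [0,0,0.9,0,0,0]
    - [0,0,0.9,0,0,0]

```text
t: 7.4
eef_pos: [0.5289, -0.1137, 0.0088]
ee_rot: [-3.094, -0.547, 0.0]
wrist_force: [-0.3, -0.6, 0.1]
gripper_width: 0.0853
finger_force: 0.0
```

```bash
python3 tips.py
```

```text
[[202.0, 188.0, 0.541, -0.145, 0.022, 118.0], [202.0, 187.0, 0.538, -0.145, 0.023, 127.0], [198.0, 187.0, 0.554, -0.153, 0.034, 99.0], [197.0, 187.0, 0.554, -0.156, 0.034, 106.0], [196.0, 187.0, 0.555, -0.158, 0.035, 107.0], [198.0, 186.0, 0.554, -0.153, 0.038, 82.0]]
[[228.0, 179.0, 0.516, -0.075, 0.032, 139.0], [227.0, 177.0, 0.511, -0.078, 0.035, 106.0], [229.0, 180.0, 0.526, -0.072, 0.036, 138.0], [231.0, 179.0, 0.522, -0.066, 0.036, 147.0], [229.0, 179.0, 0.523, -0.072, 0.037, 91.0], [228.0, 178.0, 0.519, -0.074, 0.037, 85.0]]
[ 0.5289 -0.1137  0.0088] [-0.3 -0.6  0.1] 0.08528400337915973 0.0
```

Request:
servo_tool:
  rows:
    - [0,0,0.1,0,0,0]
    - [0,0,0.2,0,0,0]
    - [0,0,0.3,0,0,0]
    - [0,0,0.4,0,0,0]
    - [0,0,0.5,0,0,0]
    - [0,0,0.6,0,0,0]
    - [0,0,0.6,0,0,0]
    - [0,0,0.6,0,0,0]

```text
t: 8.45
eef_pos: [0.529, -0.1137, 0.0029]
ee_rot: [-3.094, -0.547, 0.0]
wrist_force: [-0.2, -0.3, 0.7]
gripper_width: 0.0855
finger_force: 0.0
```

```bash
python3 tips.py; python3 look.py s5 160 135
```

```text
[[202.0, 187.0, 0.536, -0.146, 0.021, 127.0], [202.0, 188.0, 0.541, -0.145, 0.022, 120.0], [196.0, 189.0, 0.554, -0.159, 0.028, 114.0], [197.0, 189.0, 0.555, -0.156, 0.028, 111.0], [198.0, 188.0, 0.555, -0.153, 0.032, 90.0], [196.0, 188.0, 0.555, -0.159, 0.032, 109.0]]
[[228.0, 180.0, 0.517, -0.075, 0.029, 109.0], [230.0, 181.0, 0.523, -0.069, 0.03, 101.0], [227.0, 177.0, 0.505, -0.078, 0.032, 66.0], [231.0, 181.0, 0.525, -0.066, 0.032, 113.0], [227.0, 178.0, 0.51, -0.078, 0.032, 83.0], [229.0, 181.0, 0.526, -0.072, 0.032, 70.0]]
[ 0.529  -0.1137  0.0029] [-0.2 -0.3  0.7] 0.08548080394807862 0.0
```

View pics/s5.png

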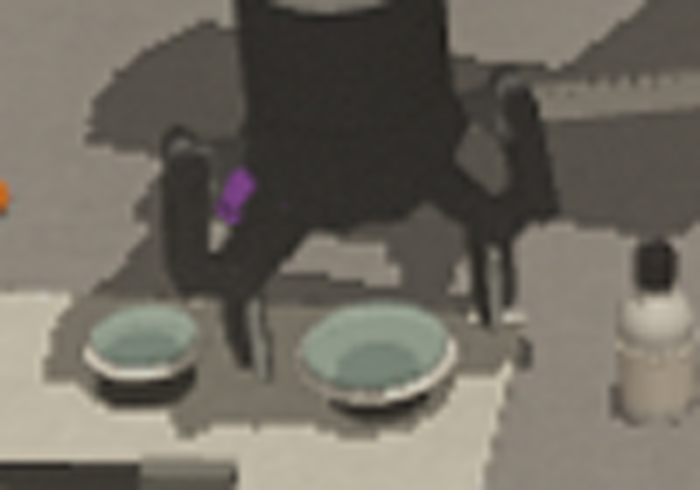

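The fingers straddle the large lens at crop (258,378) and (490,325), with the lens centre at (377,352). The centring is good. The real tips are about 26 mm high, so the TCP readout carries a height offset of roughly 26 mm. I'll go down 9 mm more, then close.

Request:
servo_tool:
  rows:
    - [0,0,0.15,0,0,0]
    - [0,0,0.3,0,0,0]
    - [0,0,0.45,0,0,0]
    - [0,0,0.6,0,0,0]
    - [0,0,0.75,0,0,0]
    - [0,0,0.9,0,0,0]
    - [0,0,0.9,0,0,0]
    - [0,0,0.9,0,0,0]

```text
t: 9.55
eef_pos: [0.529, -0.1137, -0.0061]
ee_rot: [3.094, 0.547, 0.0]
wrist_force: [-0.5, 0.7, 0.6]
gripper_width: 0.0851
finger_force: 0.0
```

```bash
python3 tips.py
```

```text
[[196.0, 191.0, 0.547, -0.161, 0.016, 115.0], [202.0, 188.0, 0.542, -0.145, 0.022, 119.0], [202.0, 187.0, 0.538, -0.145, 0.023, 127.0], [197.0, 191.0, 0.557, -0.157, 0.023, 120.0], [196.0, 190.0, 0.553, -0.16, 0.024, 91.0], [194.0, 190.0, 0.553, -0.165, 0.024, 101.0]]
[[231.0, 184.0, 0.523, -0.067, 0.02, 106.0], [228.0, 182.0, 0.514, -0.076, 0.021, 76.0], [230.0, 184.0, 0.524, -0.07, 0.021, 89.0], [229.0, 184.0, 0.524, -0.072, 0.021, 85.0], [229.0, 183.0, 0.522, -0.072, 0.023, 57.0], [227.0, 180.0, 0.507, -0.079, 0.023, 116.0]]
[ 0.529  -0.1137 -0.0061] [-0.5  0.7  0.6] 0.0850890557206396 0.0
```

Request:
servo_tool:
  rows:
    - [0,0,0,0,0,0]
    - [0,0,0,0,0,0]
    - [0,0,0,0,0,0]
    - [0,0,0,0,0,0]
    - [0,0,0,0,0,0]
    - [0,0,0,0,0,0]
    - [0,0,0,0,0,0]
    - [0,0,0,0,0,0]
  grip: 6.0

```text
t: 10.6
eef_pos: [0.529, -0.1137, -0.0054]
ee_rot: [3.093, 0.547, 0.001]
wrist_force: [-2.8, -0.1, 16.4]
gripper_width: 0.0615
finger_force: 61.0
```

Request:
servo_tool:
  rows:
    - [0,0,-0.1,0,0,0]
    - [0,0,-0.2,0,0,0]
    - [0,0,-0.4,0,0,0]
    - [0,0,-0.6,0,0,0]
    - [0,0,-0.8,0,0,0]
    - [0,0,-0.9,0,0,0]
    - [0,0,-0.9,0,0,0]
    - [0,0,-0.9,0,0,0]

```text
t: 11.6
eef_pos: [0.529, -0.1137, 0.0028]
ee_rot: [-3.094, -0.547, 0.0]
wrist_force: [0.7, -0.5, -0.0]
gripper_width: 0.0612
finger_force: 64.9
```

```bash
python3 tips.py; python3 look.py s6 160 135
```

```text
[[203.0, 190.0, 0.549, -0.142, 0.021, 100.0], [202.0, 190.0, 0.551, -0.144, 0.022, 105.0], [201.0, 190.0, 0.553, -0.146, 0.023, 108.0], [202.0, 189.0, 0.552, -0.143, 0.026, 106.0], [203.0, 189.0, 0.552, -0.141, 0.026, 79.0], [201.0, 189.0, 0.553, -0.146, 0.027, 103.0]]
[[225.0, 185.0, 0.528, -0.083, 0.02, 90.0], [227.0, 184.0, 0.526, -0.078, 0.023, 116.0], [226.0, 184.0, 0.528, -0.08, 0.024, 107.0], [225.0, 184.0, 0.53, -0.083, 0.026, 69.0], [226.0, 183.0, 0.527, -0.08, 0.026, 108.0], [227.0, 183.0, 0.527, -0.077, 0.027, 121.0]]
[ 0.529  -0.1137  0.0028] [ 0.7 -0.5 -0. ] 0.06115682106391405 64.88031148910522
```

View pics/s6.png

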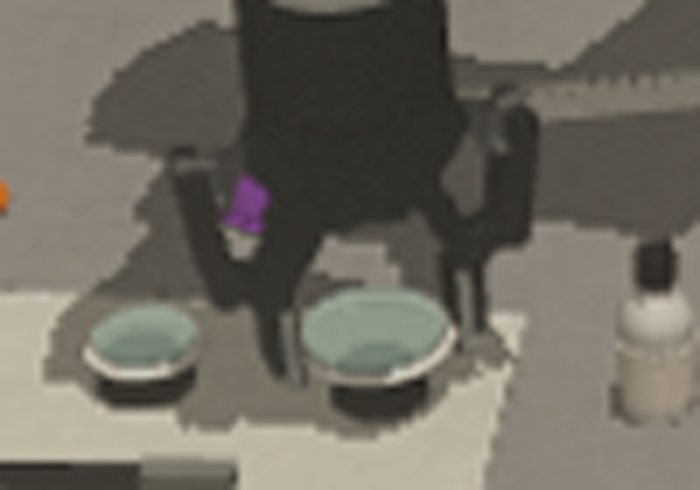

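The large lens is held level by its edge at crop (377,330) and is off its rest. Next I lift it above bottle height and carry it across.

Request:
servo_tool:
  rows:
    - [0,0,-1,0,0,0]
    - [0,0,-2.5,0,0,0]
    - [0,0,-4,0,0,0]
    - [0,0,-5.5,0,0,0]
    - [0,0,-7,0,0,0]
    - [0,0,-8,0,0,0]
    - [0,0,-8.5,0,0,0]
    - [0.3,-0.8,-8.5,0,0,0]

```text
t: 12.7
eef_pos: [0.5292, -0.1052, 0.088]
ee_rot: [3.094, 0.545, 0.0]
wrist_force: [0.3, 0.3, -0.9]
gripper_width: 0.0609
finger_force: 65.0
```

Request:
servo_tool:
  rows:
    - [0.7,-2,0,0,0,0]
    - [1.8,-5,0,0,0,0]
    - [3.2,-9,0,0,0,0]
    - [4.7,-13,0,0,0,0]
    - [6.1,-17,0,0,0,0]
    - [7.5,-21,0,0,0,0]
    - [9,-25,0,0,0,0]
    - [10,-28,0,0,0,0]

```text
t: 13.7
eef_pos: [0.5263, 0.1943, 0.0872]
ee_rot: [-3.093, -0.548, 0.002]
wrist_force: [-0.2, -1.1, -1.0]
gripper_width: 0.0612
finger_force: 65.0
```

```bash
python3 go.py .5265 .261 .03
python3 - <<'E'
from h import *
for n in("scene","top"):
    im=vision.get_image(n)
    for r in tip_of(im,"seat_left")[:3]: 
        u,v=r["position"][0]*512,r["position"][1]*384;print(n,r["p"],u,v,w(im,u,v,plane=.018).round(4))
    if n=="scene":
        p=im["pixels"];m=(p.max(2)<80); y,x=np.ogrid[:384,:512]; m&=(np.abs(x-349)<9)&(np.abs(y-183)<8)
        c,l,s,ce=cv2.connectedComponentsWithStats(m.astype(np.uint8)); print(s.tolist(),ce.round(1).tolist(),[w(im,*k,plane=.014).round(4) for k in ce])
E
```

```text
t 13.7 [0.5263 0.1943 0.0872] [ 0.344 -0.939 -0.   ] [-0.001 -0.    -1.   ] shift cm [ 2.32 -6.26  5.72] w 0.061168545301278764 64.97796177864075 [-0.2 -1.1 -1. ]
scene 0.83 348.416 180.78719999999998 [0.516  0.2612 0.018 ]
[[0, 0, 512, 384, 196501], [343, 180, 14, 11, 107]] [[255.4, 191.5], [349.8, 185.4]] [array([5.521e-01, 1.000e-04, 1.400e-02]), array([0.5328, 0.2617, 0.014 ])]
top 0.52 321.4848 122.49600000000001 [ 0.7853 -0.1768  0.018 ]
```

Run:
```python
from h import *
im=vision.get_image("top"); p=cv2.imread("pics/top1.png").astype(int)
m=((p[...,2]-p[...,1]>60)&(p[...,2]-p[...,0]>60)); m[:,250:]=0; m=m.astype(np.uint8)
c=max(cv2.findContours(m,0,2)[0],key=cv2.contourArea)[:,0]
W=np.array([w(im,u,v,plane=.022)[:2] for u,v in c])*1000
(cx,cy),sz,a=cv2.minAreaRect(W.astype(np.float32)); print(cx,cy,sz,a)
for y in(np.deg2rad(a),np.deg2rad(a-90)):
    if abs(y)<.5:
        X=np.array([np.cos(y),np.sin(y)]);Y=np.array([-X[1],X[0]])
        o=np.array([cx,cy])+X*(69-104); print("yaw",y,"origin",o,"left",o+65*Y,"right",o-65*Y)
```

```text
579.3273315429688 210.85137939453125 (208.3475341796875, 263.10662841796875) 15.568931579589844
yaw 0.2717291170815644 origin [545.61154293 201.45746655] left [528.1657048  264.07250254] right [563.05738107 138.84243056]
```

Request:
servo_tool:
  rows:
    - [0.5,-1.3,0,0,0,0.01]
    - [1,-2.6,0.5,0,0,0.03]
    - [1.5,-4,1.2,0,0,0.05]
    - [2,-5.2,2,0,0,0.07]
    - [2.4,-6.2,2.8,0,0,0.08]
    - [2.45,-6.35,3.6,0,0,0.08]
    - [2.45,-6.35,4,0,0,0.08]
    - [2.45,-6.35,4,0,0,0.08]

```text
t: 14.95
eef_pos: [0.5282, 0.2598, 0.0476]
ee_rot: [3.113, 0.422, -0.001]
wrist_force: [0.8, -0.3, -0.3]
gripper_width: 0.0613
finger_force: 65.0
```

```bash
python3 go.py .5275 .2625 .01
python3 - <<'E'
from h import *
im=vision.get_image("scene");z=im["z_map"];p=im["pixels"]
cv2.imwrite("pics/s7.png",cv2.resize(p[125:215,285:405],None,fx=6,fy=6,interpolation=cv2.INTER_CUBIC))
E
```

```text
t 14.95 [0.5282 0.2598 0.0476] [ 0.266 -0.964  0.   ] [-0.001 -0.    -1.   ] shift cm [ 0.01 -0.28  3.76] w 0.06128279637460254 64.99660849571228 [ 0.8 -0.3 -0.3]
```

View pics/s7.png

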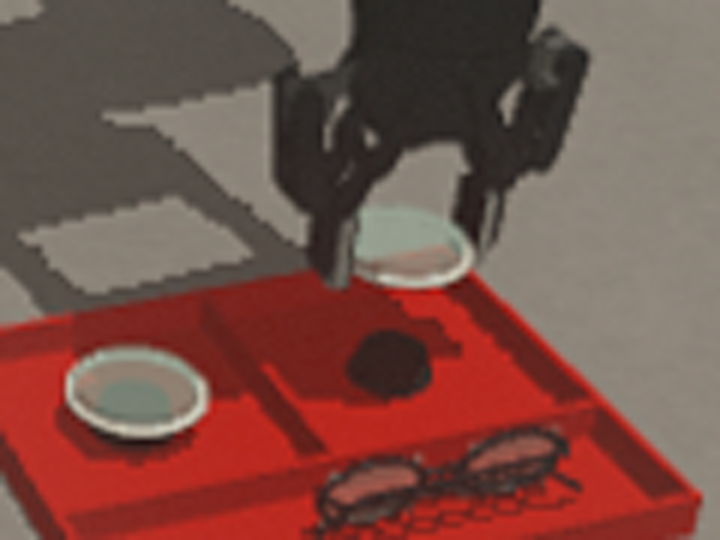

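The lens is held level at crop (407,247), above and behind the bare rest at (390,362), as expected for its height. I'll descend to just above the rest.

Request:
servo_tool:
  rows:
    - [0,-0.1,0.5,0,0,0]
    - [0,-0.2,1,0,0,0]
    - [0,-0.28,1.6,0,0,0]
    - [0,-0.28,2.2,0,0,0]
    - [0,-0.28,2.8,0,0,0]
    - [0,-0.28,3.4,0,0,0]
    - [0,-0.28,3.8,0,0,0]
    - [0,-0.28,3.8,0,0,0]

```text
t: 16.0
eef_pos: [0.5274, 0.2628, 0.0096]
ee_rot: [3.113, 0.422, -0.001]
wrist_force: [0.2, 0.5, 0.1]
gripper_width: 0.0613
finger_force: 65.0
```

```bash
cat > lc.py <<'E'
from h import *
im=vision.get_image("scene");p=im["pixels"].astype(int);z=im["z_map"];e=telemetry.get_obs()["eef_pos"]
zr=.018+e[2]+.0054+.007
print(e.round(4),"expected rim z",zr)
P=np.array([[u,v,*w(im,u,v,plane=zr),*p[v,u]] for v in range(130,215) for u in range(325,380)])
k=P[(P[:,5:].min(1)>150)&(np.hypot(P[:,2]-.5275,P[:,3]-.2625)<.045)]
x,y=k[:,2],k[:,3]; A=np.c_[2*x,2*y,np.ones(len(x))]; s=np.linalg.lstsq(A,x*x+y*y,rcond=None)[0]
print(len(k),"centre",s[:2].round(4),"r",np.sqrt(s[2]+s[0]**2+s[1]**2).round(4),k[:,2].min().round(3),k[:,2].max().round(3),k[:,3].min().round(3),k[:,3].max().round(3))
E
python3 lc.py
```

```text
[0.5276 0.2629 0.0098] expected rim z 0.040216200778259784
21 centre [0.5323 0.2605] r 0.0279 0.531 0.559 0.244 0.289
```

Request:
servo_tool:
  rows:
    - [0,0,0.3,0,0,0]
    - [0,0,0.6,0,0,0]
    - [0,0,0.9,0,0,0]
    - [0,0,1.1,0,0,0]
    - [0,0,1.25,0,0,0]
    - [0,0,1.35,0,0,0]
    - [0,0,1.45,0,0,0]
    - [0,0,1.45,0,0,0]

```text
t: 17.05
eef_pos: [0.5276, 0.2629, -0.0047]
ee_rot: [-3.113, -0.423, 0.0]
wrist_force: [-0.6, 0.1, -0.0]
gripper_width: 0.0609
finger_force: 65.0
```

Request:
servo_tool:
  rows:
    - [0,0,0.03,0,0,0]
    - [0,0,0.06,0,0,0]
    - [0,0,0.08,0,0,0]
    - [0,0,0.1,0,0,0]
    - [0,0,0.1,0,0,0]
    - [0,0,0.1,0,0,0]
    - [0,0,0.1,0,0,0]
    - [0,0,0.1,0,0,0]

```text
t: 18.05
eef_pos: [0.5276, 0.2629, -0.0053]
ee_rot: [-3.113, -0.422, -0.0]
wrist_force: [-2.2, -1.7, 6.5]
gripper_width: 0.0613
finger_force: 65.6
```

Contact at 6.5 N. I'll release to about 75 mm.

Request:
servo_tool:
  rows:
    - [0,0,0,0,0,0]
    - [0,0,0,0,0,0]
    - [0,0,0,0,0,0]
    - [0,0,0,0,0,0]
    - [0,0,0,0,0,0]
    - [0,0,0,0,0,0]
    - [0,0,0,0,0,0]
    - [0,0,0,0,0,0]
  grip: 7.6

```text
t: 19.05
eef_pos: [0.5276, 0.2629, -0.0056]
ee_rot: [3.113, 0.422, -0.0]
wrist_force: [-0.5, 0.1, -0.4]
gripper_width: 0.0761
finger_force: 0.0
```

Request:
servo_tool:
  rows:
    - [0,0,-0.5,0,0,0]
    - [0,0,-1.2,0,0,0]
    - [0,0,-2.2,0,0,0]
    - [0,0,-3.5,0,0,0]
    - [0,0,-5.5,0,0,0]
    - [0,0,-8,0,0,0]
    - [0,0,-11,0,0,0]
    - [0,0,-14,0,0,0]

```text
t: 20.05
eef_pos: [0.5275, 0.2629, 0.1362]
ee_rot: [-3.113, -0.422, -0.001]
wrist_force: [-0.1, -0.6, -0.4]
gripper_width: 0.0757
finger_force: 0.0
```

Run:
```python
from h import *
im=vision.get_image("scene");p=im["pixels"]
for r in tip_of(im,"large_1")[:4]: print(round(r["p"],2),w(im,r["position"][0]*512,r["position"][1]*384,plane=.018).round(3))
cv2.imwrite("pics/s8.png",cv2.resize(p[130:230,110:410],None,fx=2.6,fy=2.6,interpolation=cv2.INTER_CUBIC))
print(telemetry.get_obs()["wrist_force"].round(1))
q=p.astype(int)
for c in((.5275,.2625),(.561,.1385)):
    k=np.array([w(im,u,v,plane=.025)[:2] for v in range(165,205) for u in range(290,370) if q[v,u].min()>140])
    k=k[np.hypot(*(k-c).T)<.045]; x,y=k.T
    s=np.linalg.lstsq(np.c_[2*x,2*y,np.ones(len(x))],x*x+y*y,rcond=None)[0]; print(s[:2].round(4),np.sqrt(s[2]+s[0]**2+s[1]**2).round(4),len(k))
```

```text
0.82 [0.557 0.141 0.018]
0.74 [ 0.423 -0.18   0.018]
0.7 [0.536 0.259 0.018]
[0.1 0.  0.5]
[0.531 0.26 ] 0.0291 54
[0.5647 0.1381] 0.029 59
```

View pics/s8.png

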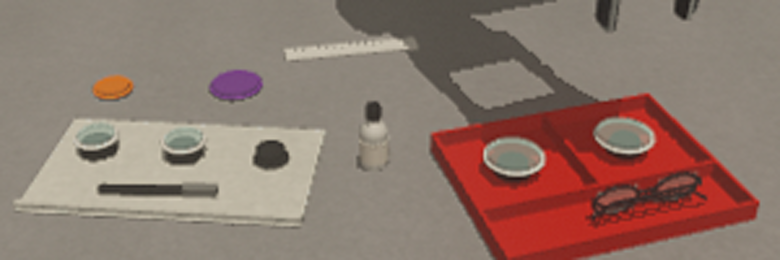

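Both large lenses lie flat on the tray rests at (514,157) and (624,136). The small lenses, pen, bottle and spectacles look undisturbed, and the gripper is clear.

```bash
python3 -c "
from station import job_done
print(job_done())"
```

```text
the job is handed in; nothing more can be done
None
```

The matching large lens is on the tray's left rest, flat and by camera within about 4 mm of centre; the other items look undisturbed in the last picture, and I handed the job in at about 20 s (the hand-in returned no verdict).

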